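# Set the turret dowelling jig for 10 mm dowels and lock it

## Task

Set the dowelling jig for the 10 mm dowels. With a fingertip against its knurled rim, stroke the round turret round, click by click, until its largest hole has clicked in opposite the pointer; then push the lock lever home, so that its nose drops into the notch in the turret's rim. Nothing is to be picked up: leave the two dowels and the tape measure lying where they are.

Things in the scene. Friction and masses are not known exactly. Their poses are not given: they have to be found in the camera images.
- dowel_jig: The dowelling jig, fixed: grey sole plate, 100 mm (x) by 130 mm (y), top at z = 46 mm. Origin on the bench below the turret's axis; z up, +x from the turret to the pointer (far side), +y to the lever's side. Pointer post, plunger boss (36 degrees right of it) and lever post stand round the back, to z = 76 mm; the rim is free from 110 to 290 degrees, anticlockwise from +x.
- beech_rail: The beech rail under the jig, fixed: 78 mm wide (along the jig's x), 330 mm long (along the jig's y), top at z = 36 mm. Origin under its middle; its own axes are turned 43.5 degrees to its edges.
- turret_center (a point): Fixed point on the turret's vertical axis, level with its top (z = 72 mm). The turret: aluminium disc of 88 mm diameter (too wide to pinch), knurled rim from z = 48 to 72 mm, screw head 22 mm wide, 3 mm high in the middle. Holes of 10, 3, 4, 5, 6 mm (in this order anticlockwise) 30 mm from the axis, 72 degrees apart; half way between them 9 mm notches in the rim.
- largest_bore (a point): Centre of the 10 mm hole at the turret's top face, 30 mm from the axis; moves with the turret.
- pointer_tip (a point): Fixed: tip of the dark wedge-shaped pointer beyond the turret, 2.5 mm off its rim, level with its top.
- turret (a joint): Turret angle, rad, anticlockwise from above, endless. 0 or a whole turn (6.283): 10 mm hole at the pointer. A spring detent clicks every 1.257 rad (72 degrees); leaving a click takes 0.08 N m (2 N along the rim; 5 to 10 N of press gives the grip). Let go past half way it runs on to the next click, before that it runs back. Starts in another click. Locked while the lever is home.
- lock_lever (a joint): Lever angle, rad, clockwise from above: 0 open, 0.70 home (stop); starts open, at most 0.12. Its handle, 62 mm from pivot to grip, points along 125 degrees (anticlockwise from the jig's +x) at 0 and 85 degrees at home: the grip is pushed towards the jig's +x. Stays where it is left; needs about 0.7 N at the grip. With the turret between clicks its nose meets the rim and it cannot go home.
- lever_pivot (a point): Fixed: the lever's vertical pivot axis, at x = 22.7, y = 48.7 mm in the jig's frame; screw head up to z = 76 mm.
- lever_grip (a point): Centre of the black upright grip on the end of the lever, moving with it: 16 mm in diameter, from z = 59 to 80 mm; this point at z = 70 mm. The steel handle it stands on is 12 mm wide, z = 62 to 70 mm.
- dowel_1: Loose beech dowel, 10 mm thick, 90 mm long, on the bench to the right front of the jig. Origin under its middle.
- dowel_2: Loose beech dowel, 10 mm thick, 80 mm long, on the bench farther right. Origin under its middle.
- tape_measure: Loose red and black tape measure on its side, 80 by 80 by 38 mm, on the bench to the left front of the jig. Origin under its middle.

How it is judged:
By the outcome, as a careful person would: the job done as asked, in the order asked, and still so for the second after the job is handed in, with the robot touching nothing.
It also fails if it takes over 61 s, if anything falls off the work surface, if the arm or the gripper's body presses on something with over 40 N, if the wrist force passes 120 N, or if a joint passes its speed limit or range.

## Robot

A 6-joint arm with a two-finger parallel gripper is mounted at the origin on the work surface; the furniture and walls round the work are solid. World frame = base frame: x ahead of the robot, y to its left, z up, the work surface at z = 0. Lengths are in mm, angles in rad, forces in N, time in s.
With the tool pointing down it reaches from about 350 to 975 mm from the base axis. Payload 7.1 kg.
Tool frame: the origin (TCP) lies between the finger pads; the fingertips stand 17 mm ahead of it and the grasp point (between the pads) lies 2 mm behind it; z points along the fingers, y is the line along which they close (so a half turn about z gives the same grasp; the last joint's range is limited). The gripper opens to 88 mm and grips with 3 to 60 N. Pads are 20 mm wide; open, the fingers measure 115 mm over their backs; the gripper's body (75 mm by 178 mm) begins 61 mm behind the grasp point.
Start: joints at [-1.256, 0.423, 1.63, -0, 1.089, -0.019], TCP at [204.789, -590.48, 239.675] pointing down, gripper open.
Joint ranges: [-3, 3], [-0.9, 2.11], [0.09, 2.58], [-1.31, 4.45], [0.11, 2.69], [-2.54, 2.54]. Speed limits (rad/s): [2.39, 2.39, 3.01, 3.14, 3.14, 3.14].

## Interface

Orientations are given as a rotation vector (axis times angle).
In Python, from workcell import ctrl, viewer, probe_bus gives the robot as it stands (ctrl), with the cameras (viewer) and the readings (probe_bus).
- The arm moves only by the shell command python3 jog.py [OPENING], which reads ROWS from standard input. ROWS is 1 to 5 rows, one to a line, with the numbers parted by commas; each row has 6 numbers: dx, dy, dz in mm, then a rotation vector rx, ry, rz in rad; each row shifts and turns the commanded pose from where the row before left it, along the tool's axes as they then stand; what a row does not reach is not made up. A row lasts 1/12 s, in which the tool goes at most 41.7 mm and 0.125 rad, less where a joint would pass 70% of its speed; a pose out of reach is approached as far as the arm can. OPENING is the finger opening in mm, set as the command begins (- or left out keeps the last). The fingers move at their own pace and stop on an object; the grip force is fixed at half the most. Time passes only in rows, so rows that do not move let the fingers close. It prints the time, the measured TCP pose, the force, the opening and the grip force at its end. Input that does not fit is refused with a message, and nothing moves.
- probe_bus.get_obs(): the state, without advancing time (a new reading comes with each control period).
- viewer.get_image(name): name is "scene" or "top"; returns a dict with "img" (480x640x3 uint8, red, green, blue), "fx", "fy", "cx", "cy" (pixels), "k1" (the pictures are not rectified: a ray, as slopes to the right and down, at radius r is drawn at 1 + k1 r^2 times it, then the intrinsics apply), "R" (3x3) and "t" (3): a world point X has camera coordinates R X + t. Camera axes: x right, y down, z forward; pixel columns grow to the right and rows downward; lengths in mm; the calibration is good to about 2 mm. A picture is of the moment at which its call begins. There is no depth.
- ctrl.close_job(): hands the job in; it is judged then, once.
The state is a dict: "t": time; "qpos": joint angles; "qvel": joint speeds; "joint_torque": joint torques, N m; "ee_pos": TCP position; "orientation": TCP orientation; "ft_force": force on the tool from outside, world axes, zero at the start; "moment": the same for the moment, N m; "width": finger opening in mm; "grasp_force": force on a finger pad.
Only numpy, scipy, OpenCV 4.12 (cv2) and the standard library are available. Lean on these libraries where they do the work, as an engineer would, in place of code of your own. Each camera call takes 0.05 s, during which the arm holds its last target. There are 200 camera calls.

## Working session

There is one attempt and no reset: what is moved stays moved. The work goes in short steps, Python scripts to look and compute and a shell command to move; the robot and the scene stay as the last step left them, time stands still between calls to the robot, and variables do not carry over. Pictures are saved under pics/ and viewed, at most 10 in all, crops included, and the job is handed in when it is done.

```bash
ls; mkdir -p pics
python3 - <<'E'
from workcell import ctrl, viewer, probe_bus
import cv2
for n in("scene","top"):
    d=viewer.get_image(n); cv2.imwrite(f"pics/{n}0.png",d["img"][:,:,::-1]); print(n,d["fx"],d["cx"],d["cy"],d["k1"],d["R"],d["t"])
o=probe_bus.get_obs(); print(o)
E
```

```text
jog.py
pics
workcell.py
scene 490.123947445929 308.77454864696364 236.9922309040555 -0.030650298029923116 [[ 0.71794156 -0.69575873 -0.02190194]
 [-0.37735943 -0.36256599 -0.85214187]
 [ 0.58494424  0.62005297 -0.52285232]] [-379.02718963  225.13486299  683.64155171]
top 540.6506749524068 318.1472577810598 235.88880404531895 -0.0710004988310319 [[-0.02292804 -0.99962586  0.01491431]
 [-0.99747935  0.02187168 -0.06750249]
 [ 0.06715103 -0.01642441 -0.99760763]] [-56.08643635 497.33332163 961.36279462]
{'t': 0.1, 'qpos': array([-1.25601955e+00,  4.23798701e-01,  1.63062221e+00, -6.79265330e-06,
        1.08863543e+00, -1.89917680e-02]), 'qvel': array([-0.00163739,  0.00054678, -0.00235457,  0.00079098, -0.00091631,
       -0.00067952]), 'joint_torque': array([ 6.26580550e-04, -5.45612955e+01, -2.74327433e+01,  6.45602262e-02,
        1.87789119e-02, -2.70025419e-05]), 'ee_pos': array([ 204.62606053, -590.02303287,  238.95463258]), 'orientation': array([-3.09651928e+00, -5.21616767e-01,  3.47977460e-04]), 'ft_force': array([-0.04460661, -0.76386564, -0.082499  ]), 'moment': array([ 0.03297934, -0.03203975, -0.02505545]), 'grasp_force': 0.0, 'width': 87.72925812212235}
```

View pics/scene0.png

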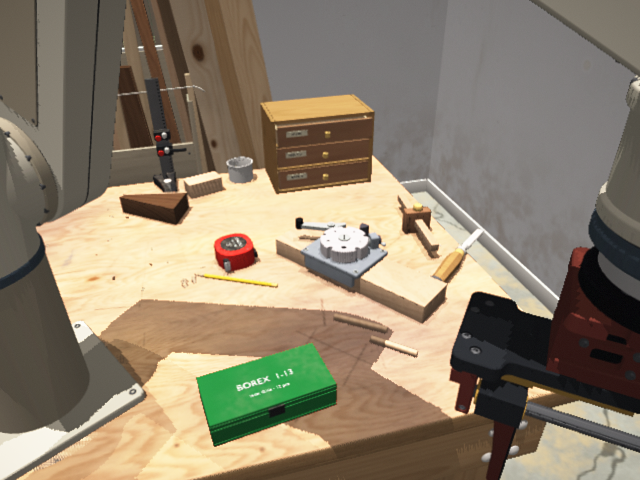

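View pics/top0.png

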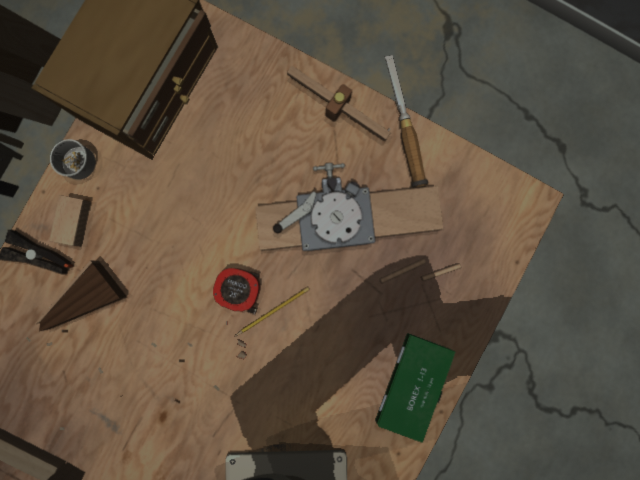

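The top view shows the jig with the turret at about (337,217), its black grip at (278,228) and the largest hole near (348,230). The dowels are at about (405,270) and (442,271), and the tape is at (237,288). In the scene view the turret is at (344,240). I'll enlarge both views of the jig.

```bash
cat > h.py <<'E'
import numpy as np,cv2
from workcell import ctrl, viewer, probe_bus
def ray(d,u,v):
    K=np.array([[d["fx"],0,d["cx"]],[0,d["fy"],d["cy"]],[0,0,1.]])
    p=cv2.undistortPoints(np.array([[[u,v]]],float),K,np.array([d["k1"],0,0,0.]))[0,0]
    R=np.array(d["R"]);t=np.array(d["t"]);return -R.T@t,R.T@np.array([p[0],p[1],1.])
def plane(d,u,v,z):
    c,r=ray(d,u,v);return c+r*(z-c[2])/r[2]
def two(d1,p1,d2,p2):
    c1,r1=ray(d1,*p1);c2,r2=ray(d2,*p2)
    s=np.linalg.lstsq(np.stack([r1,-r2],1),c2-c1,rcond=None)[0]
    a=c1+s[0]*r1;b=c2+s[1]*r2;return (a+b)/2,np.linalg.norm(a-b)
def proj(d,X):
    c=np.array(d["R"])@np.array(X)+d["t"];s=c[:2]/c[2];s=s*(1+d["k1"]*(s@s))
    return d["fx"]*s[0]+d["cx"],d["fy"]*s[1]+d["cy"]
E
python3 - <<'E'
import cv2,numpy as np
a=cv2.imread("pics/top0.png")[155:265,255:385]; b=cv2.imread("pics/scene0.png")[205:295,270:400]
a=cv2.resize(a,None,fx=6,fy=6,interpolation=cv2.INTER_CUBIC)[:600]; cv2.imwrite("pics/tc.png",a[:600,:800])
b=cv2.resize(b,None,fx=6,fy=6,interpolation=cv2.INTER_CUBIC); cv2.imwrite("pics/sc.png",b)
E
```

```text
(no output)
```

View pics/tc.png

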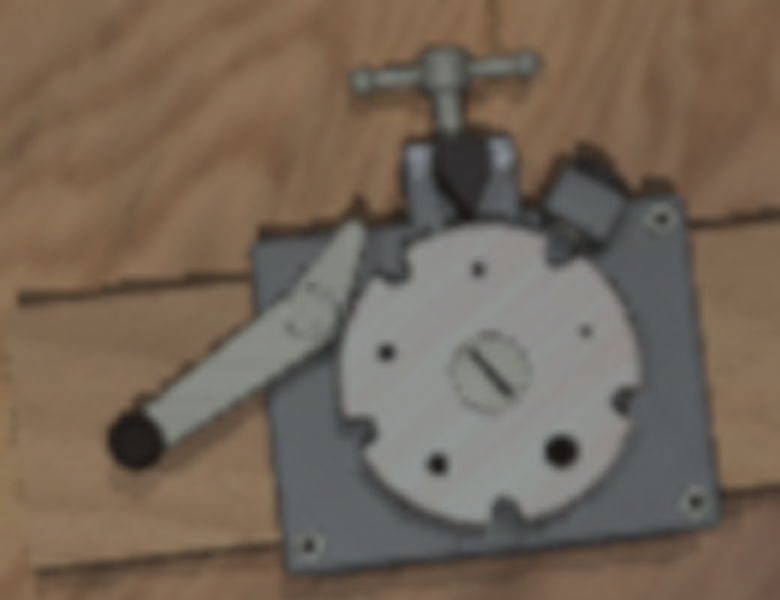

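View pics/sc.png

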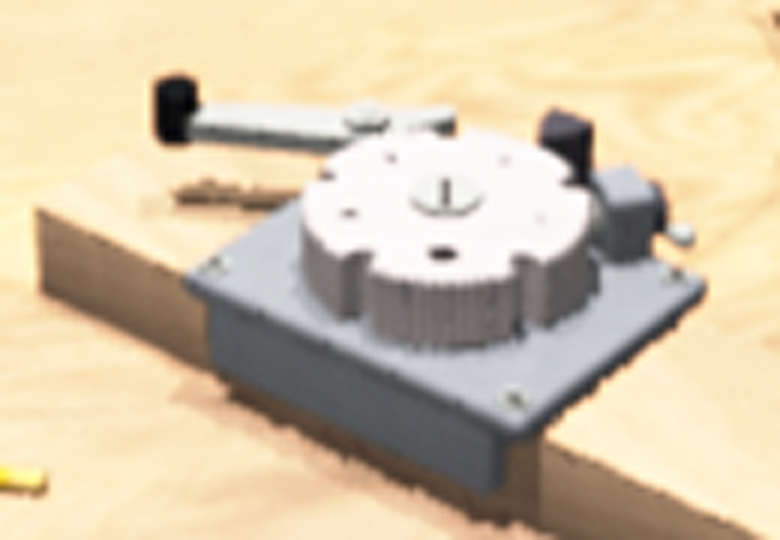

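The enlarged top crop (6x, offset (255,155)) puts the screw head at (490,373), the 10 mm hole at (562,451), the pointer tip at (468,215), the lever pivot at (312,312) and the grip top at (136,440). In the scene crop (6x, offset (270,205)) the screw head is at (447,195), the hole at (442,254), the grip top at (176,85) and the pivot screw at (368,120). The hole appears to be two clicks clockwise of the pointer. Next I'll measure positions.

Run:
```python
from h import *
T=viewer.get_image("top");S=viewer.get_image("scene")
t=lambda x,y:(x/6+255-.42,y/6+155-.42); s=lambda x,y:(x/6+270-.42,y/6+205-.42)
# refine turret outline in the top view: bright low-saturation blob
hsv=cv2.cvtColor(T["img"],cv2.COLOR_RGB2HSV); m=((hsv[...,1]<40)&(hsv[...,2]>105)).astype(np.uint8); 
m[:, :312]=0;m[:,362:]=0;m[:191]=0;m[243:]=0
c=max(cv2.findContours(m,0,1)[0],key=cv2.contourArea);hull=cv2.convexHull(c);print("circle",cv2.minEnclosingCircle(c),"ell",cv2.fitEllipse(hull))
C,e=two(T,t(490,373),S,s(447,195));print("screw",C,e)
H,e=two(T,t(562,451),S,s(442,254));print("hole",H,e)
P,e=two(T,t(312,312),S,s(368,120));print("pivot",P,e)
G,e=two(T,t(136,440),S,s(177,86));print("grip",G,e)
C=plane(T,*t(490,373),75);C2=plane(T,*cv2.fitEllipse(hull)[0],72);H=plane(T,*t(562,451),72);P=plane(T,*t(312,312),76);G=plane(T,*t(136,440),80);W=plane(T,*t(468,217),72)
for n,p in zip("C C2 H P G W".split(),(C,C2,H,P,G,W)):print(n,p)
A=lambda v:np.degrees(np.arctan2(v[1],v[0]))
L=lambda v:np.linalg.norm(v[:2])
print("yaw from pivot",A(P-C)-65.0,L(P-C),"want 53.7; from pointer",A(W-C),L(W-C),"hole",A(H-C),L(H-C),"lever",A(G-P),L(G-P))
cs=[plane(T,*t(x,y),46) for x,y in((290,572),(717,522),(683,198),(255,243))]
for i in range(4):v=cs[(i+1)%4]-cs[i];print("edge",L(v),A(v))
print("plate mid",np.mean(cs,0))
```

```text
circle ((336.2918701171875, 216.7942657470703), 25.112436294555664) ell ((336.12310791015625, 216.95278930664062), (49.22467803955078, 49.87506103515625), 103.5196304321289)
screw [524.38078614 -98.09359674  73.51859359] 0.22778229309853548
hole [ 501.39707314 -117.81332068   71.75572216] 0.8034435061780371
pivot [542.9907026  -47.56147662  71.76061357] 0.2503259398362124
grip [506.93605698   2.74466833  79.2430531 ] 0.23888381650235999
C [524.14707941 -97.93837779  75.        ]
C2 [524.10348113 -97.8703379   72.        ]
H [ 501.66797438 -118.0769958    72.        ]
P [542.56344702 -47.66339583  76.        ]
G [506.78271126   2.77865229  80.        ]
W [569.51179118 -92.92663031  72.        ]
yaw from pivot 4.881572666211909 53.54191262197748 want 53.7; from pointer 6.304288223310153 45.640713041243984 hole -138.14342125770753 30.1806908200602 lever 125.34973358368809 61.84384585537171
edge 125.99660012895718 -84.59958023521044
edge 96.27770148460112 4.25645941194352
edge 127.01986764280811 94.88161490724025
edge 97.41283817924071 -175.13134524153713
plate mid [524.16125636 -98.35023304  46.        ]
```

Measured: turret axis at (524.2,-98), screw head near 74, jig yaw about 5.3°. The hole is at -143.4° in the jig frame, so it needs two clicks anticlockwise. The lever starts at about 0.09. Sizes and heights check out, so I'll travel at height with the fingers closing.

```bash
cat > to.py <<'E'
# python3 to.py x y z yawdeg : remaining travel in tool axes
import sys,numpy as np
from scipy.spatial.transform import Rotation as R
from workcell import ctrl, viewer, probe_bus
o=probe_bus.get_obs();r=R.from_rotvec(o["orientation"]);x=r.as_matrix()[:,0];yaw=np.arctan2(x[1],x[0])
g=np.array(sys.argv[1:5],float)
print("tool d",(r.inv().apply(g[:3]-o["ee_pos"])).round(1),"rz",round(yaw-np.radians(g[3]),3),"yaw",np.degrees(yaw).round(1),"pos",o["ee_pos"].round(1),"F",o["ft_force"].round(1),"tilt",r.as_matrix()[:,2].round(3),"q6",o["qpos"][5].round(2),"t",o["t"])
E
echo '27.6,-27.7,0,0,0,0
27.6,-27.7,0,0,0,0
27.6,-27.7,0,0,0,0
27.6,-27.7,0,0,0,0
27.6,-27.7,0,0,0,0' | python3 jog.py 0
echo '27.6,-27.7,0,0,0,0
27.6,-27.7,0,0,0,0
27.6,-27.7,0,0,0,0
27.6,-27.7,0,0,0,0
27.6,-27.7,0,0,0,0' | python3 jog.py
echo '27.6,-27.7,0,0,0,0
27.6,-27.7,0,0,0,0
27.6,-27.7,0,0,0,0
27.6,-27.7,0,0,0,0
27.6,-27.7,0,0,0,0' | python3 jog.py
echo '0,0,0,0,0,0.12
0,0,0,0,0,0.12
0,0,0,0,0,0.12
0,0,0,0,0,0.12
0,0,0,0,0,0.12' | python3 jog.py
echo '0,0,0,0,0,0.12
0,0,0,0,0,0.12
0,0,0,0,0,0' | python3 jog.py
python3 to.py 459.1 -60.8 72 -29.7
```

```text
t: 0.62
ee_pos: [290.0, -412.7, 239.5]
orientation: [-3.098, -0.521, 0.0]
ft_force: [0.4, -0.3, -0.4]
width: 58.0
grasp_force: 0.0
t: 1.03
ee_pos: [375.1, -236.6, 239.8]
orientation: [3.098, 0.521, 0.0]
ft_force: [0.2, -0.4, -0.3]
width: 24.4
grasp_force: 0.0
t: 1.45
ee_pos: [460.2, -60.3, 239.8]
orientation: [3.098, 0.522, 0.001]
ft_force: [0.1, -0.2, -0.8]
width: 0.7
grasp_force: 0.0
t: 1.87
ee_pos: [459.7, -62.0, 239.6]
orientation: [3.113, -0.425, -0.0]
ft_force: [0.4, -0.4, 0.6]
width: 0.7
grasp_force: 0.0
t: 2.12
ee_pos: [459.7, -62.2, 239.6]
orientation: [3.04, -0.793, -0.0]
ft_force: [-0.3, -0.2, -0.2]
width: 0.2
grasp_force: 0.0
tool d [ -1.2  -1.  167.6] rz 0.008 yaw -29.2 pos [459.7 -62.2 239.6] F [-0.3 -0.2 -0.2] tilt [-0.  0. -1.] q6 1.92 t 2.1167
```

```bash
echo '-0.5,-1,33,0,0,0
-0.5,0,33,0,0,0
0,0,33,0,0,0
0,0,33,0,0,0
0,0,33,0,0,0' | python3 jog.py | grep -E 'pos|ft'
echo '4,0,1,0,0,0.008
4,0,1,0,0,0
2,0,0,0,0,0
1,0,0,0,0,0
0,0,0,0,0,0' | python3 jog.py| grep -E 'pos|ft'
python3 to.py 459.1 -60.8 72 -29.7
echo '6,0,0,0,0,0
1,0,0,0,0,0
0,0,0,0,0,0' | python3 jog.py| grep -E 'pos|ft'
python3 - <<'E'
from h import *
d=viewer.get_image("top"); cv2.imwrite("pics/t1.png",cv2.resize(d["img"][155:265,255:385,::-1],None,fx=5,fy=5,interpolation=cv2.INTER_CUBIC))
E
```

```text
ee_pos: [459.5, -60.9, 73.5]
ft_force: [1.2, 0.1, -0.1]
ee_pos: [470.8, -66.7, 74.6]
ft_force: [-1.2, 0.2, -0.7]
tool d [-13.1   0.6   2.6] rz 0.005 yaw -29.4 pos [470.8 -66.7  74.6] F [-1.2  0.2 -0.7] tilt [ 0.004 -0.001 -1.   ] q6 1.92 t 2.95
ee_pos: [476.1, -70.1, 73.5]
ft_force: [-0.1, -0.2, -0.8]
```

View pics/t1.png

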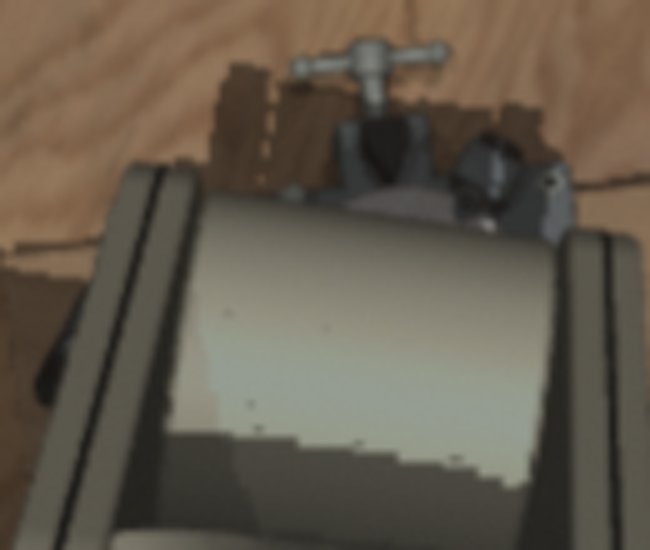

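The arm hides the turret in this view; only the pointer and the clamp behind it show, near (385,150) in the crop. I'll work by force and feel for contact.

```bash
for i in 1; do echo '1,0,0,0,0,0
0,0,0,0,0,0
0,0,0,0,0,0' | python3 jog.py| grep -E 'pos|ft'
echo '1,0,0,0,0,0
0,0,0,0,0,0
0,0,0,0,0,0' | python3 jog.py| grep -E 'pos|ft'
echo '1,0,0,0,0,0
0,0,0,0,0,0
0,0,0,0,0,0' | python3 jog.py| grep -E 'pos|ft'; done
```

```text
ee_pos: [475.9, -70.2, 72.6]
ft_force: [0.9, 1.2, -0.8]
ee_pos: [476.9, -70.7, 72.6]
ft_force: [0.5, -0.3, 0.9]
ee_pos: [477.1, -71.0, 72.5]
ft_force: [-3.2, 0.2, 0.8]
```

```bash
echo '1,0,0,0,0,0
0,0,0,0,0,0
0,0,0,0,0,0' | python3 jog.py| grep -E 'pos|ft'
echo '0.5,0,0,0,0,0
0,0,0,0,0,0
0,0,0,0,0,0' | python3 jog.py| grep -E 'pos|ft'
```

```text
ee_pos: [477.1, -71.3, 72.5]
ft_force: [-5.1, 3.2, 3.4]
ee_pos: [477.0, -71.4, 72.4]
ft_force: [-5.7, 3.7, 6.0]
```

Contact at a TCP radius of 54 mm with about 6.7 N radial force. I'll press slightly more and stroke anticlockwise along the arc, turning the tool with it.

```bash
cat > f.py <<'E'
from h import *
from scipy.spatial.transform import Rotation as R
o=probe_bus.get_obs();r=R.from_rotvec(o["orientation"]);p=o["ee_pos"]-np.array([524.2,-98,0]);f=r.inv().apply(o["ft_force"])
x=r.as_matrix()[:,0]
print("rad",np.hypot(*p[:2]).round(1),"ang",np.degrees(np.arctan2(p[1],p[0])).round(1),"yaw+180",(np.degrees(np.arctan2(x[1],x[0]))+180).round(1),"z",p[2].round(1),"Ftool",f.round(1),"t",round(o["t"],2))
E
echo '0.8,5.24,0,0,0,-0.1
0.26,5.24,0,0,0,-0.1
0.26,5.24,0,0,0,-0.1' | python3 jog.py >/dev/null; python3 f.py
echo '0.26,5.24,0,0,0,-0.1
0.26,5.24,0,0,0,-0.1' | python3 jog.py >/dev/null; python3 f.py
```

```text
rad 54.1 ang 167.4 yaw+180 168.0 z 72.3 Ftool [-7.5 -2.8 -5.5] t 4.75
rad 54.1 ang 178.8 yaw+180 179.5 z 72.3 Ftool [-7.8 -1.8 -5.4] t 4.92
```

```bash
echo '0.26,5.24,0,0,0,-0.1
0.26,5.24,0,0,0,-0.1' | python3 jog.py >/dev/null; python3 f.py
echo '0.26,5.24,0,0,0,-0.1
0.26,5.24,0,0,0,-0.1' | python3 jog.py >/dev/null; python3 f.py
echo '0.26,5.24,0,0,0,-0.1
0.26,5.24,0,0,0,-0.1
0.26,5.24,0,0,0,-0.1' | python3 jog.py >/dev/null; python3 f.py
```

```text
rad 54.1 ang -169.7 yaw+180 191.0 z 72.3 Ftool [-8.   0.3 -4.5] t 5.08
rad 54.2 ang -158.2 yaw+180 202.4 z 72.3 Ftool [-8.8  1.1 -5. ] t 5.25
rad 54.2 ang -140.9 yaw+180 219.6 z 72.3 Ftool [-12.3   0.4  -3.3] t 5.5
```

The tangential force rose, fell and reversed, which is what a click over should look like. I'll back off radially, check with the scene camera, then swing back to the start.

```bash
echo '-8,0,0,0,0,0
-8,0,0,0,0,0
0.5,-8.4,0,0,0,0.12
0.5,-8.4,0,0,0,0.12
0.5,-8.4,0,0,0,0.12' | python3 jog.py >/dev/null
echo '0.5,-8.4,0,0,0,0.12
0.5,-8.4,0,0,0,0.12
0.5,-8.4,0,0,0,0.12
0.5,-8.4,0,0,0,0.12
0.5,-8.4,0,0,0,0.12' | python3 jog.py >/dev/null
echo '0.5,-8.4,0,0,0,0.12
0.5,-8.4,0,0,0,0.12
0,0,0,0,0,0
0,0,0,0,0,0' | python3 jog.py >/dev/null; python3 f.py
python3 - <<'E'
from h import *
a=cv2.imread("pics/scene0.png")[205:295,270:400]
d=viewer.get_image("scene"); b=d["img"][205:295,270:400,::-1]
cv2.imwrite("pics/s1.png",cv2.resize(b,None,fx=6,fy=6,interpolation=cv2.INTER_CUBIC))
E
```

```text
rad 68.8 ang 148.8 yaw+180 150.7 z 72.8 Ftool [-1.3  1.6  0.6] t 6.67
```

View pics/s1.png

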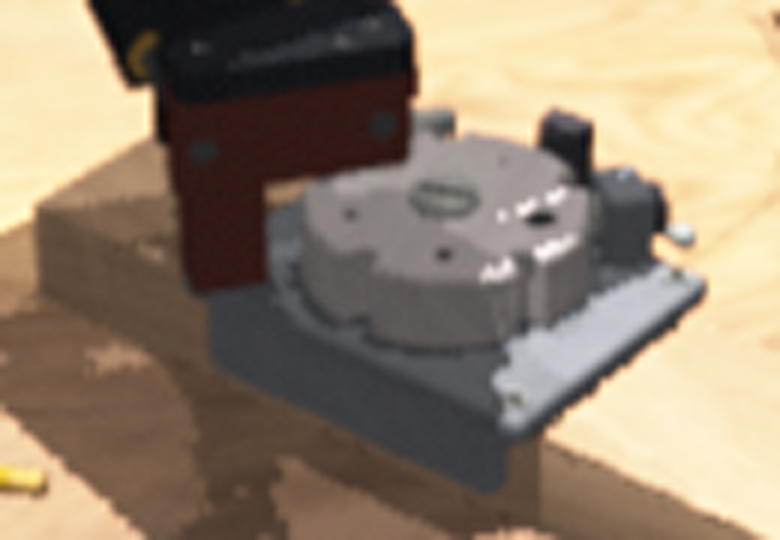

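The scene crop shows the 10 mm hole at (542,218), one click further anticlockwise, with another notch at the front in the same place. One click remains, so I repeat the stroke.

```bash
echo '7,0,0,0,0,0
5,0,0,0,0,0
2,0,0,0,0,0
0,0,0,0,0,0
0,0,0,0,0,0' | python3 jog.py >/dev/null; python3 f.py
echo '1.5,0,0,0,0,0
0,0,0,0,0,0
0,0,0,0,0,0' | python3 jog.py >/dev/null; python3 f.py
```

```text
rad 54.5 ang 148.7 yaw+180 150.5 z 72.6 Ftool [ 0.1 -0.3  0.2] t 7.13
rad 54.3 ang 148.7 yaw+180 150.5 z 72.5 Ftool [-5.1 -0.1 -2. ] t 7.38
```

```bash
echo '1.2,5.24,0,0,0,-0.1
0.26,5.24,0,0,0,-0.1
0.26,5.24,0,0,0,-0.1' | python3 jog.py >/dev/null; python3 f.py
echo '0.26,5.24,0,0,0,-0.1
0.26,5.24,0,0,0,-0.1' | python3 jog.py >/dev/null; python3 f.py
echo '0.26,5.24,0,0,0,-0.1
0.26,5.24,0,0,0,-0.1' | python3 jog.py >/dev/null; python3 f.py
echo '0.26,5.24,0,0,0,-0.1
0.26,5.24,0,0,0,-0.1' | python3 jog.py >/dev/null; python3 f.py
echo '0.1,5.24,0,0,0,-0.1
0,5.24,0,0,0,-0.1
0,5.24,0,0,0,-0.1' | python3 jog.py >/dev/null; python3 f.py
```

```text
rad 54.2 ang 165.7 yaw+180 168.0 z 72.3 Ftool [-7.6 -1.6 -4.8] t 7.63
rad 54.2 ang 177.0 yaw+180 179.5 z 72.3 Ftool [-8.3 -1.5 -6.5] t 7.8
rad 54.2 ang -171.6 yaw+180 191.0 z 72.3 Ftool [-10.5  -0.1  -8.7] t 7.97
rad 54.1 ang -160.1 yaw+180 202.5 z 72.3 Ftool [-13.    1.9  -8.4] t 8.13
rad 54.2 ang -142.5 yaw+180 219.6 z 72.3 Ftool [-14.1   0.5  -5. ] t 8.38
```

Second click felt. I'll back off, lift and go to the lever side.

```bash
echo '-8,0,0,0,0,0
-8,0,0,0,0,0
0,0,-30,0,0,0
0,0,-30,0,0,0
0,0,0,0,0,0' | python3 jog.py >/dev/null; python3 to.py 479.9 -16.3 140 35.3
echo '22,-22.8,0,0,0,0
22,-22.8,0,0,0,0
22,-22.8,0,0,0,0
22,-22.8,0,0,0,0.07
0,0,0,0,0,0' | python3 jog.py >/dev/null
python3 to.py 479.9 -16.3 78 35.3
python3 - <<'E'
from h import *
ds=[viewer.get_image(n) for n in("scene","top")]
a=ds[0]["img"][205:295,270:400,::-1];b=ds[1]["img"][165:255,255:385,::-1]
cv2.imwrite("pics/s2.png",cv2.resize(np.vstack([a,b]),None,fx=3.3,fy=3.3,interpolation=cv2.INTER_CUBIC))
E
```

```text
tool d [ 83.1 -93.4  -3.4] rz 0.068 yaw 39.2 pos [ 474.5 -141.2  136.8] F [ 0.2 -0.3  0.4] tilt [ 0.008 -0.002 -1.   ] q6 0.57 t 8.8
tool d [-5.7  3.7 54.6] rz -0.002 yaw 35.2 pos [482.3 -10.  132.6] F [-0.2 -0.9 -0.3] tilt [ 0.001  0.001 -1.   ] q6 0.91 t 9.2167
```

View pics/s2.png

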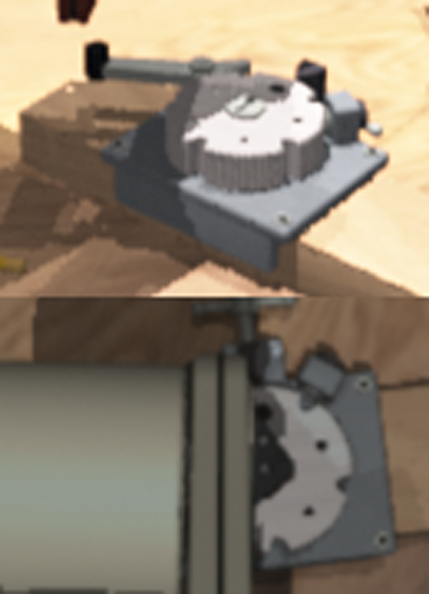

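The hole shows at scene-crop (278,88) and top-crop (263,412), next to the pointer. Here I check the angle by ray-casting.

```bash
python3 - <<'E'
from h import *
T=viewer.get_image("top");S=viewer.get_image("scene")
for d,o,w in((S,(270,205),10),(T,(255,165),10)):
    print("expect px",np.round(proj(d,[554.1,-95.2,72]),1))
    x,y=map(int,np.round(proj(d,[554.1,-95.2,72])))
    g=cv2.cvtColor(d["img"],cv2.COLOR_RGB2GRAY)[y-6:y+7,x-6:x+7].astype(int)
    m=g<(g.min()+15) ;ys,xs=np.nonzero(m);u,v=xs.mean()+x-6,ys.mean()+y-6
    p=plane(d,u,v,72)-[524.2,-98,72];print("dark px",u,v,m.sum(),"r",np.hypot(p[0],p[1]),"angle jig",np.degrees(np.arctan2(p[1],p[0]))-5.3)
E
echo '-3,2,13,0,0,0
-2,1.5,13,0,0,0
0,0,13,0,0,0
0,0,13,0,0,0
0,0,3,0,0,0' | python3 jog.py >/dev/null
python3 to.py 492.1 -7.6 78 35.3
```

```text
expect px [353.7 231.2]
dark px 353.6666666666667 231.33333333333334 3 r 29.615254208871693 angle jig -0.6047756620607494
expect px [334.1 199.6]
dark px 334.84615384615387 200.0 13 r 29.245389137264933 angle jig -2.202116704226483
tool d [18.4 -3.2 -2. ] rz -0.002 yaw 35.2 pos [478.9 -20.8  76.1] F [ 0.3 -0.5  0.8] tilt [-0.002  0.    -1.   ] q6 0.89 t 9.8333
```

The hole is in the click at the pointer, within about 2° of measuring error. Now the lever.

```bash
echo '4,-2,-1,0,0,0
4,-1.2,-1,0,0,0
4,0,0,0,0,0
2,0,0,0,0,0
0,0,0,0,0,0' | python3 jog.py | grep -E 'ft'
python3 to.py 492.1 -7.6 78 35.3
echo '2,0,0,0,0,0
2,0,0,0,0,0
1,0,0,0,0,0
0,0,0,0,0,0' | python3 jog.py | grep -E 'ft'
python3 to.py 492.1 -7.6 78 35.3
```

```text
ft_force: [-0.8, -0.4, 0.8]
tool d [1.6 0.1 2.4] rz 0.0 yaw 35.3 pos [490.7  -8.5  80.4] F [-0.8 -0.4  0.8] tilt [ 0.002 -0.    -1.   ] q6 0.91 t 10.25
ft_force: [-0.7, 0.3, -0.1]
tool d [-2.5  0.5  1.7] rz -0.0 yaw 35.3 pos [493.8  -5.8  79.7] F [-0.7  0.3 -0.1] tilt [ 0.  0. -1.] q6 0.92 t 10.5833
```

```bash
echo '6.3,-1.5,0,0,0,0.1
6.3,-1.5,0,0,0,0.1
6.3,-1.5,0,0,0,0.1' | python3 jog.py | grep -E 'pos|ft'
echo '6.3,-1.5,0,0,0,0.1
6.3,-1.5,0,0,0,0.1
0,0,0,0,0,0' | python3 jog.py | grep -E 'pos|ft'
python3 to.py 524.3 14.3 78 0.3
```

```text
ee_pos: [507.6, 7.3, 79.6]
ft_force: [-1.5, -0.9, 0.3]
ee_pos: [520.1, 13.8, 79.7]
ft_force: [-0.2, -0.1, -0.2]
tool d [ 4.2 -0.   1.7] rz 0.107 yaw 6.5 pos [520.1  13.8  79.7] F [-0.2 -0.1 -0.2] tilt [ 0.001  0.    -1.   ] q6 1.46 t 11.0833
```

```bash
echo '4,-0.5,0,0,0,0.1
1,0,0,0,0,0
0,0,0,0,0,0
0,0,0,0,0,0' | python3 jog.py | grep -E 'pos|ft'
echo '1,0,0,0,0,0
0,0,0,0,0,0
0,0,0,0,0,0' | python3 jog.py | grep -E 'pos|ft'
echo '1,0,0,0,0,0
0,0,0,0,0,0
0,0,0,0,0,0' | python3 jog.py | grep -E 'pos|ft'
```

```text
ee_pos: [523.8, 14.3, 79.6]
ft_force: [-0.7, 0.1, -0.0]
ee_pos: [524.2, 14.4, 79.5]
ft_force: [-3.3, -0.4, 1.2]
ee_pos: [524.3, 14.5, 79.4]
ft_force: [-7.6, -0.4, 4.0]
```

The stop is felt where expected (x ≈ 524.3, 7.6 N). I'll back off, rise clear and look.

```bash
echo '-6,0,0,0,0,0
-15,0,0,0,0,0
0,0,-35,0,0,0
-30,0,-35,0,0,0
-40,0,-35,0,0,0' | python3 jog.py | grep -E 'ft'
echo '-38,0,0,0,0,0
-20,30,0,0,0,0
0,40,0,0,0,0
0,40,0,0,0,0
0,40,0,0,0,0' | python3 jog.py | grep -E 'pos|ft'
echo '0,40,0,0,0,0
0,40,0,0,0,0
0,40,0,0,0,0
0,40,0,0,0,0
0,0,0,0,0,0' | python3 jog.py | grep -E 'pos|ft'
python3 - <<'E'
from h import *
d=viewer.get_image("top"); cv2.imwrite("pics/t3.png",cv2.resize(d["img"][155:290,215:465,::-1],None,fx=3.2,fy=3.2,interpolation=cv2.INTER_CUBIC))
E
```

```text
ft_force: [-0.1, -0.2, 0.7]
ee_pos: [391.4, -139.3, 174.6]
ft_force: [1.2, 0.4, -0.1]
ee_pos: [395.3, -304.7, 174.8]
ft_force: [0.2, -0.5, 0.3]
```

View pics/t3.png

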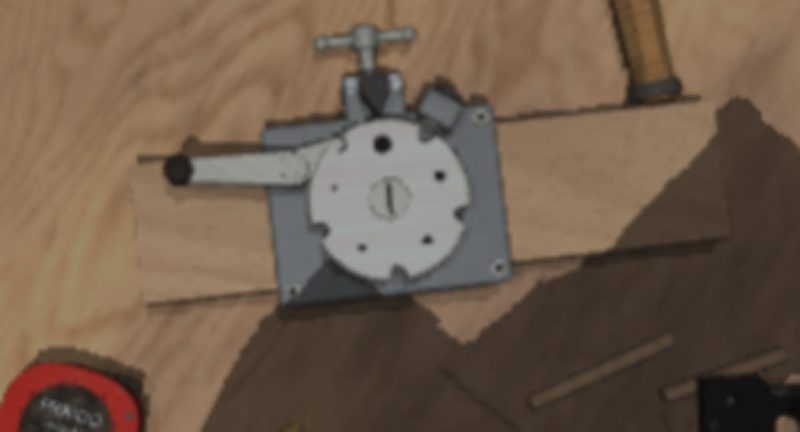

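The top crop shows the 10 mm hole at (382,144) facing the pointer. The lever lies across with its grip at (178,170) and its nose in the notch at (342,146). The dowels and tape haven't moved. I'll check the lever angle numerically, then hand in.

Run:
```python
from h import *
T=viewer.get_image("top");t=lambda x,y:(x/3.2+215-.35,y/3.2+155-.35)
G=plane(T,*t(178,170),80);H=plane(T,*t(382,144),72)
a=np.degrees(np.arctan2(G[1]+47.7,G[0]-542.6))-5.3;h=np.degrees(np.arctan2(H[1]+98,H[0]-524.2))-5.3
print("lever rad",np.radians(125-a),"hole deg",h)
if abs(np.radians(125-a)-.7)<.05 and abs(h)<5: print(ctrl.close_job())
```

```text
lever rad 0.6832660377282006 hole deg 0.39650228453290737
the job is handed in; nothing more can be done
None
```

The job is handed in: the 10 mm hole is clicked in at the pointer (0.4° off as measured) and the lock lever is home (measured 0.68 of 0.70 rad, pushed to its stop). The dowels and tape measure were not touched.

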